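# Hold the power brick in the corner of the labelling jig

### The arm

A 6-joint arm with a two-finger parallel gripper is mounted at the origin on the work surface; the furniture and walls round the work are solid. World frame = base frame: x ahead of the robot, y to its left, z up, the work surface at z = 0. Lengths are in m, angles in degrees, forces in N, time in s.
With the tool pointing down it reaches from about 0.275 to 0.875 m from the base axis. Payload 12.5 kg.
Tool frame: the origin (TCP) lies midway between the tips of the shut fingers; the grasp point (between the pads) lies 19 mm behind it; z points along the fingers, y is the line along which they close (so a half turn about z gives the same grasp; the last joint's range is limited). The gripper opens to 85 mm and grips with 20 to 120 N. Pads are 22 mm wide; open, the fingers measure 114 mm over their backs; the gripper's body (76 mm by 85 mm) begins 54 mm behind the grasp point. The pads swing forward as they close: fully open they stand 13 mm farther back than shut.
Start: joints at [62.647, 20.094, 94.641, -0, 65.266, -4.847], TCP at [0.21, 0.508, 0.231] pointing down, gripper open.
Joint ranges: [-157.81, 157.81], [-45, 120.19], [0.68, 151.7], [-89.99, 269.99], [4.06, 180], [-164.3, 164.3]. Speed limits (degrees/s): [127.2, 127.2, 159.86, 180, 180, 180].

### API

Orientations are given as a 3x3 rotation matrix whose columns are the frame's x, y, z axes.
In Python, from plant import env, snapshot, get_calibration, spotter gives the robot as it stands. The module is installed in compiled form; this text tells all that it offers.
- The arm moves only by the tool jog_arm, never from a script. Its arguments are lists of equal length, an entry for each row: "offset": the shift along the world's x, y, z in m, a list of three; "angular": the turn, a rotation vector about the world's x, y, z in degrees, a list of three. A call has 1 to 20 rows; each row is the pose to reach, as a shift and turn from the pose commanded when the call began; what a row does not reach only later rows make up. A row lasts 1/12 s, in which the tool goes at most 41.7 mm and 7.16 degrees, less where a joint would pass 70% of its speed; a pose out of reach is approached as far as the arm can. A call with a gripper value outside its range is refused whole. "fingers" is the gripper's target within -1 to 1 (fully open at 1, half-way at 0, shut at -1), set as the call begins (left out, the last holds). The fingers move at their own pace and stop on an object; "force" is the grip in N (left out, the last holds). Time passes only in rows, so rows that repeat a pose let the fingers close. It gives the time, the measured TCP pose, the force, the opening and the grip force at its end, in the units of the state.
- env.observe(): the state, without advancing time (a new reading comes with each control period).
- snapshot(name): name is "scene" or "top" or "wrist"; returns the picture (480x640x3 uint8, blue, green, red); there is no depth.
- get_calibration(name): a dict with "fx", "fy", "cx", "cy" (pixels), "cam_to_world" (4x4, takes a point from camera to world coordinates); the wrist camera has in their place "mount" (4x4, takes a point from camera to tool coordinates, whose origin is the TCP and whose axes are the flange's). Camera axes: x right, y down, z forward; pixel columns grow to the right and rows downward; lengths in m; the calibration is good to about 2 mm. A picture is of the moment at which its call begins: read the wrist's pose just before it. get_calibration takes no time and is no camera call.
- env.finish_job(): hands the job in; it is judged then, once.
Trained networks look in the newest picture that a camera, given by its name, has taken for a name from the list of things; names that differ only in an ending like _2 or _b are one class to them, and where a whole thing is asked for, a point or a joint stands for the part that bears it (a point fixed in the world has none). Each returns a list of dicts, best first, with "conf" (0 to 1); they miss things now and then, are a little off and sometimes report something else, mostly with a low value. They report only what shows in the picture. A call takes as long as a camera call. They do not tell look-alikes from the thing itself.
- spotter.masks_of(camera, label): "region" (480x640 bool, what is visible of it) and "xy" ([column, row] in pixels, amid what is visible of it).
The state is a dict: "clock": time; "q": joint angles; "qvel": joint speeds; "tau": joint torques, N m; "tool_pos": TCP position; "tool_rot": TCP orientation; "force": force on the tool from outside, world axes, zero at the start; "torque": the same for the moment, N m; "grip_width": finger opening in m; "gripper_force": force on a finger pad.
Only numpy, scipy, OpenCV 4.12 (cv2) and the standard library are available. Lean on these libraries where they do the work, as an engineer would, in place of code of your own. Each camera call takes 0.05 s, during which the arm holds its last target. There are 200 camera calls.

### The job

Set the black laptop power brick flat on the board of the corner jig, right way up, with its long side flush against the metal fence and its end up against the wooden stop block, so that an inventory label can be stuck on it. Then press it with one diagonal push, down onto the board and against the fence at once, and finish while still holding it firmly like that: do not let go. Leave the other things on the desk alone.

Things in the scene. Friction and masses are not known exactly. Their poses are not given: they have to be found in the camera images.
- brick_center (a point): Centre (half-way up) of the loose black laptop power brick, a plain box 46 mm (its x) by 105 mm (its y) by 30 mm high (its z), 0.2 to 0.3 kg. It starts lying flat on the desk beyond the closed laptop, z up. Its two ends are alike. It slides on the jig's board with some friction and does not tip when pushed at its upper edge.
- jig: Corner jig fixed to the desk: a grey board 130 mm (x) by 200 mm (y), its top 12 mm above the desk, with a fence and a stop standing on it. The origin is under the board's centre, on the desk; x points from the open front square to the fence, y along the fence to the stop, z up. The fence is a straight aluminium bar along the whole far long edge (x from 45 to 63 mm); it stands 26 mm above the board, so 4 mm lower than the brick lying there.
- jig_corner (a point): Inner corner of the jig on the board's top face, where fence, stop and board meet: 45 mm in x, 70 mm in y and 12 mm in z from the jig's origin, same axes as the jig. In its frame the fence's inner face is the plane x = 0 and the stop's inner face the plane y = 0; a seated brick lies at x < 0, y < 0 with its long side along y, its centre at about (-23, -52, 15) mm.
- jig_board: The jig's grey board itself (fixed), 130 x 200 x 9 mm; origin under its centre, 3 mm above the desk.
- jig_fence: The jig's aluminium fence (fixed), 18 x 200 mm, 26 mm high, with three dark screw heads; the origin lies on the board's top face at the board's centre.
- jig_stop: The jig's wooden stop block (fixed), 50 mm (x) by 20 mm (y), 26 mm high, butting on the fence at its left end; it spans x from -5 to 45 mm and y from 70 to 90 mm from the origin, which lies on the board's top face at the board's centre.
- power_brick: The power brick as a body; its origin is the centre of its underside, z up.
- note_block: Bystander: a 76 x 76 mm sticky-note block, 22 mm high, loose on the desk; origin at the centre of its underside.
- tape_1: Bystander: a roll of brown packing tape lying flat, 94 mm across, 48 mm high, loose; origin at the centre of its underside.
- label_roll_c: Bystander: a small roll of white labels lying flat, 72 mm across, 30 mm high, loose; origin at the centre of its underside.
Mind the look-alikes: they are no part of the job. What is meant by the power_brick is not purple, and is the larger of those in its own colour.

How it is judged:
By the outcome, as a careful person would: the job done as asked, in the order asked, and still so for the second after the job is handed in, while the arm keeps its last pose, push and grip.
It also fails if it takes over 59 s, if anything falls off the work surface, if the arm or the gripper's body presses on something with over 40 N, if the wrist force passes 120 N, or if a joint passes its speed limit or range.

## Working session

There is one attempt and no reset: what is moved stays moved. The work goes in short steps, Python scripts to look and compute and a tool call to move; the robot and the scene stay as the last step left them, time stands still between calls to the robot, and variables do not carry over. Pictures are saved under pics/ and viewed, at most 10 in all, crops included, and the job is handed in when it is done.

Besides the shell and the picture viewer there is one more tool, called after "Call:" as name(argument=value, ...) on one line, values as JSON. jog_arm: Moves the arm, as the interface text tells. Its arguments: {"type":"object","properties":{"offset":{"type":"array","items":{"type":"array","items":{"type":"number"}}},"angular":{"type":"array","items":{"type":"array","items":{"type":"number"}}},"fingers":{"type":"number"},"force":{"type":"number"}},"required":["offset","angular"]}

```bash
mkdir -p pics; cat > h.py <<'E'
import numpy as np, cv2
from plant import env, snapshot, get_calibration, spotter
def ray(cam,px):
    c=get_calibration(cam); 
    if 'cam_to_world' in c: M=np.array(c['cam_to_world'])
    else:
        s=env.observe(); T=np.eye(4); T[:3,:3]=s['tool_rot']; T[:3,3]=s['tool_pos']; M=T@np.array(c['mount'])
    d=np.array([(px[0]-c['cx'])/c['fx'],(px[1]-c['cy'])/c['fy'],1.0])
    return M[:3,3],M[:3,:3]@d
def at_z(cam,px,z):
    o,d=ray(cam,px); return o+d*(z-o[2])/d[2]
def proj(cam,P):
    c=get_calibration(cam)
    if 'cam_to_world' in c: M=np.array(c['cam_to_world'])
    else:
        s=env.observe(); T=np.eye(4); T[:3,:3]=s['tool_rot']; T[:3,3]=s['tool_pos']; M=T@np.array(c['mount'])
    p=np.linalg.inv(M)@np.r_[P,1]
    return np.array([c['fx']*p[0]/p[2]+c['cx'],c['fy']*p[1]/p[2]+c['cy']])
E
python3 - <<'E'
from h import *
np.set_printoptions(precision=4,suppress=True)
for cam in ("scene","top"):
    im=snapshot(cam); cv2.imwrite(f"pics/{cam}0.png",im)
    c=get_calibration(cam); print(cam,c['fx'],np.array(c['cam_to_world']))
    for l in ("power_brick","jig","jig_fence","jig_stop","jig_board","note_block","tape_1","label_roll_c"):
        for r in spotter.masks_of(cam,l)[:4]:
            ys,xs=np.nonzero(r['region'])
            rect=cv2.minAreaRect(np.c_[xs,ys].astype(np.float32))
            print(l,round(r['conf'],2),np.round(r['xy']),np.round(rect[0]),np.round(rect[1]),round(rect[2]), at_z(cam,rect[0],.02))
s=env.observe(); print(s['clock'],s['tool_pos'],s['tool_rot'],s['grip_width'])
E
```

```text
scene 546.3315034202902 [[ 0.8533 -0.3896  0.3465  0.0622]
 [-0.5213 -0.649   0.5542 -0.7816]
 [ 0.009  -0.6535 -0.7569  1.1666]
 [ 0.      0.      0.      1.    ]]
power_brick 0.81 [380. 244.] [380. 243.] [25. 12.] 11 [ 0.7512 -0.0455  0.02  ]
power_brick 0.65 [346. 265.] [346. 264.] [41. 20.] 16 [ 0.6281 -0.0558  0.02  ]
power_brick 0.65 [394. 210.] [390. 212.] [21. 11.] 90 [0.8462 0.0397 0.02  ]
jig 0.76 [266. 217.] [267. 214.] [41. 69.] 85 [0.5337 0.2135 0.02  ]
jig_fence 0.76 [270. 201.] [265. 200.] [10. 68.] 86 [0.5589 0.2681 0.02  ]
jig_board 0.78 [273. 221.] [267. 220.] [30. 70.] 86 [0.5245 0.1938 0.02  ]
note_block 0.81 [341. 214.] [340. 213.] [26. 31.] 66 [0.7179 0.1085 0.02  ]
tape_1 0.68 [427. 282.] [425. 285.] [30. 39.] 84 [ 0.7676 -0.2209  0.02  ]
label_roll_c 0.76 [172. 229.] [171. 233.] [25. 25.] 63 [0.2697 0.2862 0.02  ]
top 605.9635946123377 [[ 0.0118 -0.9849  0.1726  0.3221]
 [-0.9999 -0.0121 -0.0008  0.042 ]
 [ 0.0029 -0.1726 -0.985   1.3004]
 [ 0.      0.      0.      1.    ]]
power_brick 0.9 [362. 134.] [362. 135.] [15. 32.] 45 [ 0.7521 -0.0405  0.02  ]
power_br
[... 256 characters left out ...]
 [11. 94.] 27 [0.5567 0.2612 0.02  ]
jig_stop 0.48 [221. 260.] [218. 261.] [24. 10.] 27 [0.4693 0.2639 0.02  ]
jig_stop 0.29 [366. 190.] [368. 189.] [23. 50.] 52 [ 0.6292 -0.0546  0.02  ]
jig_board 0.57 [250. 232.] [248. 235.] [52. 92.] 25 [0.5265 0.202  0.02  ]
note_block 0.93 [292. 147.] [291. 149.] [35. 38.] 3 [0.7178 0.1133 0.02  ]
tape_1 0.58 [454. 119.] [451. 134.] [42. 46.] 27 [ 0.756  -0.2385  0.02  ]
label_roll_c 0.68 [199. 357.] [202. 357.] [36. 37.] 45 [0.2701 0.2892 0.02  ]
label_roll_c 0.31 [455. 120.] [451. 134.] [42. 48.] 34 [ 0.7579 -0.2382  0.02  ]
0.9 [0.2105 0.5081 0.2313] [[-0.9238  0.3828 -0.    ]
 [ 0.3828  0.9238 -0.    ]
 [ 0.     -0.     -1.    ]] 0.08530346779558845
```

View pics/scene0.png

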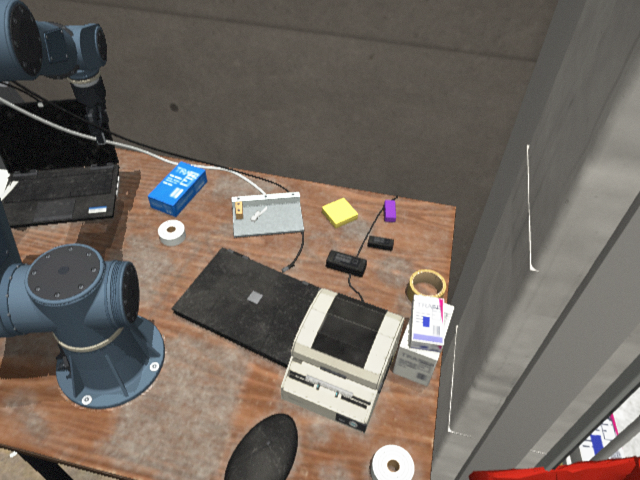

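View pics/top0.png

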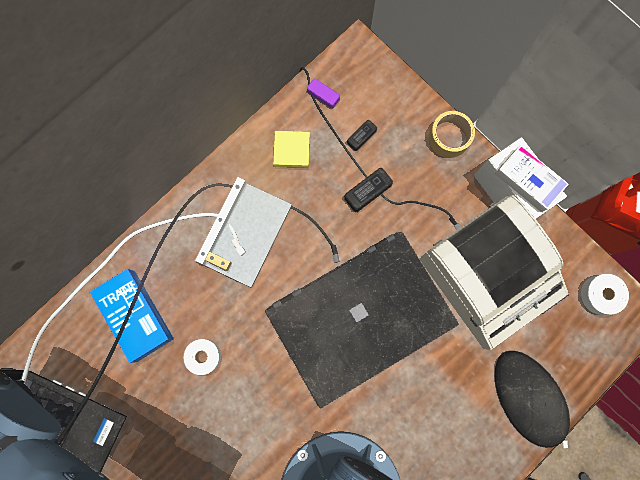

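Candidates in the top picture: the purple box at (323,93), the small black one at (362,134), and the large black one at (368,190). The large black one fits: not purple, and the larger of its colour. The jig is at (244,232), with its fence at the upper left and the stop at (218,261). I'll check both in a close crop.

```bash
python3 - <<'E'
from h import *
np.set_printoptions(precision=4,suppress=True)
im=cv2.imread("pics/top0.png")
a=cv2.resize(im[150:230,320:420],None,fx=4,fy=4,interpolation=cv2.INTER_CUBIC)
b=cv2.resize(im[170:295,190:300],None,fx=3.6,fy=3.6,interpolation=cv2.INTER_CUBIC)
o=np.zeros((450,800,3),np.uint8); o[:320,:400]=a; o[:b.shape[0],402:402+b.shape[1]]=b[:, :398]
cv2.imwrite("pics/crop0.png",o)
snapshot("top")
for l,z in (("power_brick",.03),("jig_fence",.038)):
    for r in spotter.masks_of("top",l):
        ys,xs=np.nonzero(r['region'])
        W=np.array([at_z("top",p,z)[:2] for p in zip(xs,ys)])
        rc=cv2.minAreaRect(W.astype(np.float32)*1000); print(l,r['conf'],rc)
c=get_calibration("wrist"); print(c)
E
```

```text
power_brick 0.73 ((748.6856689453125, -40.0975227355957), (34.71421432495117, 74.66619873046875), 44.38417434692383)
power_brick 0.6 ((626.5634155273438, -55.36042022705078), (50.44643020629883, 108.01404571533203), 39.2942008972168)
power_brick 0.57 ((845.359130859375, 45.311920166015625), (75.88536834716797, 38.66632080078125), 53.77446746826172)
jig_fence 0.62 ((554.4373168945312, 257.0650634765625), (25.080520629882812, 201.17190551757812), 65.95571899414062)
{'fx': 353.1460729111582, 'fy': 353.1460729111582, 'cx': 321.14280823270946, 'cy': 235.49745593118678, 'mount': array([[-0.0003, -0.9663, -0.2574,  0.0639],
       [ 1.    , -0.0005,  0.0008,  0.0007],
       [-0.001 , -0.2573,  0.9663, -0.1427],
       [ 0.    ,  0.    ,  0.    ,  1.    ]])}
```

View pics/crop0.png

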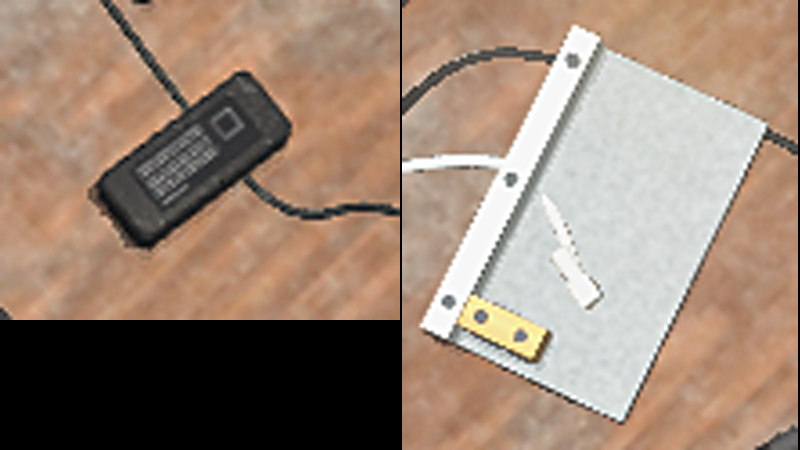

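The crop confirms it: the large black brick with a printed label at (190,160) in the crop, long axis about 129° in world. The jig has its fence at the left and the stop at the lower left. Something white, like a connector on a cable end, shows at crop (575,270) on the board, so I'll look at it with the wrist camera first.

Call:
jog_arm(offset=[[0.29, -0.3, 0.06], [0.29, -0.3, 0.06], [0.29, -0.3, 0.06], [0.29, -0.3, 0.06], [0.29, -0.3, 0.06], [0.29, -0.3, 0.06], [0.29, -0.3, 0.06], [0.29, -0.3, 0.06], [0.29, -0.3, 0.06], [0.29, -0.3, 0.06], [0.29, -0.3, 0.06], [0.29, -0.3, 0.06], [0.29, -0.3, 0.06], [0.29, -0.3, 0.06], [0.29, -0.3, 0.06]], angular=[[0, 0, 0], [0, 0, 0], [0, 0, 0], [0, 0, 0], [0, 0, 0], [0, 0, 0], [0, 0, 0], [0, 0, 0], [0, 0, 0], [0, 0, 0], [0, 0, 0], [0, 0, 0], [0, 0, 0], [0, 0, 0], [0, 0, 0]])

```text
clock: 2.3
tool_pos: [0.4996, 0.2092, 0.2911]
tool_rot: [[-0.924, 0.381, -0.0], [0.381, 0.924, 0.0], [0.0, -0.0, -1.0]]
force: [-0.1, 0.3, -0.7]
grip_width: 0.0854
gripper_force: 0.0
```

```bash
python3 - <<'E'
from h import *
np.set_printoptions(precision=4,suppress=True)
s=env.observe(); print(s['clock'],s['tool_pos'],s['force'])
im=snapshot("wrist"); cv2.imwrite("pics/w1.png",im)
for l,z in (("power_brick",.03),("jig_fence",.038),("jig_stop",.038),("jig_board",.012)):
    for r in spotter.masks_of("wrist",l)[:2]:
        ys,xs=np.nonzero(r['region'])
        W=np.array([at_z("wrist",p,z)[:2] for p in zip(xs[::7],ys[::7])])
        rc=cv2.minAreaRect(W.astype(np.float32)*1000); print(l,r['conf'],np.round(r['xy']),rc)
E
```

```text
2.3 [0.4996 0.2092 0.2911] [-0.1383  0.3045 -0.7004]
jig_fence 0.61 [380. 221.] ((557.1574096679688, 260.7352294921875), (22.128807067871094, 198.90142822265625), 65.14909362792969)
jig_stop 0.63 [356. 161.] ((471.3761291503906, 263.9001770019531), (49.86237716674805, 19.714941024780273), 65.62240600585938)Traceback (most recent call last):
  File "<stdin>", line 8, in <module>
  File "h.py", line 11, in at_z
    o,d=ray(cam,px); return o+d*(z-o[2])/d[2]
        ~~~^^^^^^^^
  File "h.py", line 7, in ray
    s=env.observe(); T=np.eye(4); T[:3,:3]=s['tool_rot']; T[:3,3]=s['tool_pos']; M=T@np.array(c['mount'])
ValueError: time passes only in moves, steps and waits
```

View pics/w1.png

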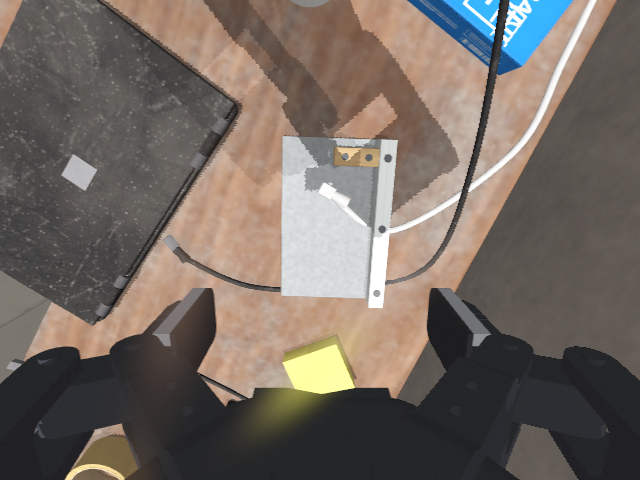

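The jig is clear now: fence at (380,221), stop at (356,161). The white connector at (340,200) looks like a cable end poking through the board. Next is the brick.

Call:
jog_arm(offset=[[0.13, -0.265, -0.05], [0.13, -0.265, -0.05], [0.13, -0.265, -0.05], [0.13, -0.265, -0.05], [0.13, -0.265, -0.05], [0.13, -0.265, -0.05], [0.13, -0.265, -0.05], [0.13, -0.265, -0.05], [0.13, -0.265, -0.05], [0.13, -0.265, -0.05], [0.13, -0.265, -0.05], [0.13, -0.265, -0.05]], angular=[[0, 0, -28], [0, 0, -28], [0, 0, -28], [0, 0, -28], [0, 0, -28], [0, 0, -28], [0, 0, -28], [0, 0, -28], [0, 0, -28], [0, 0, -28], [0, 0, -28], [0, 0, -28]])

```text
clock: 3.55
tool_pos: [0.6303, -0.0554, 0.2419]
tool_rot: [[-0.637, 0.771, 0.001], [0.771, 0.637, 0.0], [-0.0, 0.0, -1.0]]
force: [0.2, 1.0, 0.7]
grip_width: 0.0856
gripper_force: 0.0
```

```bash
cat > h.py <<'E'
import numpy as np, cv2
from plant import env, snapshot, get_calibration, spotter
np.set_printoptions(precision=4,suppress=True)
def shoot(cam,f=None):
    s=env.observe(); im=snapshot(cam); c=get_calibration(cam)
    if f: cv2.imwrite("pics/"+f,im)
    if cam=="wrist":
        T=np.eye(4); T[:3,:3]=s['tool_rot']; T[:3,3]=s['tool_pos']; M=T@np.array(c['mount'])
    else: M=np.array(c['cam_to_world'])
    return s,im,(c,M)
def at_z(k,px,z):
    c,M=k; px=np.atleast_2d(px)
    d=np.c_[(px[:,0]-c['cx'])/c['fx'],(px[:,1]-c['cy'])/c['fy'],np.ones(len(px))]@M[:3,:3].T
    return M[:3,3]+d*((z-M[2,3])/d[:,2])[:,None]
def proj(k,P):
    c,M=k; p=np.linalg.inv(M)@np.r_[P,1]
    return np.array([c['fx']*p[0]/p[2]+c['cx'],c['fy']*p[1]/p[2]+c['cy']])
def rect(k,region,z):
    ys,xs=np.nonzero(region)
    return cv2.minAreaRect((at_z(k,np.c_[xs,ys],z)[:,:2]*1000).astype(np.float32))
J=np.array([[.416,-.909],[.909,.416]]) # columns jig x,y
C=np.array([.4908,.2827])
E
python3 - <<'E'
from h import *
s,im,k=shoot("wrist","w2.png"); print(s['clock'],s['tool_pos'],np.degrees(np.arctan2(s['tool_rot'][1][1],s['tool_rot'][0][1])))
for r in spotter.masks_of("wrist","power_brick"):
    print(r['conf'],np.round(r['xy']),rect(k,r['region'],.03),rect(k,r['region'],.0))
E
```

```text
3.55 [ 0.6303 -0.0554  0.2419] 39.58851545750116
0.92 [322. 203.] ((631.8109741210938, -53.31365203857422), (45.80379867553711, 103.8414535522461), 39.485565185546875) ((635.34130859375, -57.395206451416016), (49.679481506347656, 112.6279296875), 39.48554611206055)
0.78 [415. 264.] ((750.1181030273438, -37.8438720703125), (33.09254455566406, 72.23175811767578), 46.081642150878906) ((763.6590576171875, -40.61640930175781), (35.892696380615234, 78.34365844726562), 46.08165740966797)
0.66 [429.  16.] ((609.5908813476562, 141.6050262451172), (103.405029296875, 40.061668395996094), 39.593788146972656) ((611.240966796875, 154.01644897460938), (112.15458679199219, 43.45145034790039), 39.59376907348633)
0.62 [534. 260.] ((841.8084716796875, 44.91395568847656), (77.47409057617188, 38.892879486083984), 55.72703552246094) ((863.1076049804688, 49.14387130737305), (84.029541015625, 42.18382263183594), 55.727046966552734)
```

View pics/w2.png

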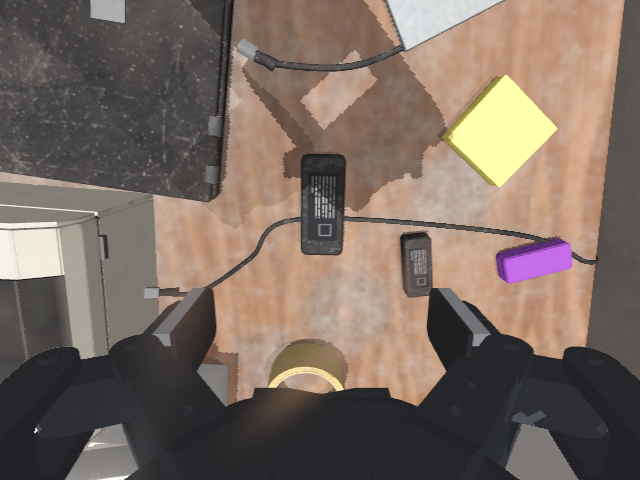

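The brick is at (322,203) in the wrist picture: centre (0.632,-0.053), 46 x 104 mm, square to the fingers. The small black one at (415,264) and the purple one at (534,260) are clear of the fingers. I'll descend and grip.

Call:
jog_arm(offset=[[0.002, 0.002, -0.04], [0.002, 0.002, -0.08], [0.002, 0.002, -0.12], [0.002, 0.002, -0.16], [0.002, 0.002, -0.185], [0.002, 0.002, -0.205], [0.002, 0.002, -0.22], [0.002, 0.002, -0.23], [0.002, 0.002, -0.236], [0.002, 0.002, -0.24], [0.002, 0.002, -0.24], [0.002, 0.002, -0.24], [0.002, 0.002, -0.24]], angular=[[0, 0, 0], [0, 0, 0], [0, 0, 0], [0, 0, 0], [0, 0, 0], [0, 0, 0], [0, 0, 0], [0, 0, 0], [0, 0, 0], [0, 0, 0], [0, 0, 0], [0, 0, 0], [0, 0, 0]])

```text
clock: 4.73
tool_pos: [0.6331, -0.055, 0.0023]
tool_rot: [[-0.636, 0.772, 0.001], [0.772, 0.636, -0.0], [-0.001, 0.001, -1.0]]
force: [-0.0, -1.1, 0.5]
grip_width: 0.0851
gripper_force: 0.0
```

Call:
jog_arm(offset=[[0, 0, 0], [0, 0, 0], [0, 0, 0], [0, 0, 0], [0, 0, 0], [0, 0, 0], [0, 0, 0], [0, 0, 0], [0, 0, 0], [0, 0, 0]], angular=[[0, 0, 0], [0, 0, 0], [0, 0, 0], [0, 0, 0], [0, 0, 0], [0, 0, 0], [0, 0, 0], [0, 0, 0], [0, 0, 0], [0, 0, 0]], fingers=-1, force=50)

```text
clock: 5.57
tool_pos: [0.6328, -0.0549, 0.0018]
tool_rot: [[-0.636, 0.772, 0.001], [0.772, 0.636, -0.0], [-0.001, 0.0, -1.0]]
force: [0.1, -0.0, 5.0]
grip_width: 0.045
gripper_force: 52.7
```

Call:
jog_arm(offset=[[0, 0, 0.02], [0, 0, 0.06], [0, 0, 0.1], [-0.012, 0.03, 0.12], [-0.027, 0.07, 0.12], [-0.042, 0.108, 0.12], [-0.057, 0.146, 0.12], [-0.072, 0.184, 0.12], [-0.087, 0.222, 0.12], [-0.1, 0.252, 0.12], [-0.103, 0.261, 0.12], [-0.103, 0.261, 0.12], [-0.103, 0.261, 0.12], [-0.103, 0.261, 0.12]], angular=[[0, 0, 0], [0, 0, 0], [0, 0, 0], [0, 0, 3], [0, 0, 7], [0, 0, 11], [0, 0, 15], [0, 0, 19], [0, 0, 22], [0, 0, 25], [0, 0, 26], [0, 0, 26], [0, 0, 26], [0, 0, 26]])

```text
clock: 6.73
tool_pos: [0.5298, 0.2052, 0.1211]
tool_rot: [[-0.909, 0.416, -0.0], [0.416, 0.909, -0.0], [0.0, -0.0, -1.0]]
force: [0.3, -0.4, -1.6]
grip_width: 0.0453
gripper_force: 52.3
```

```bash
python3 - <<'E'
from h import *
s,im,k=shoot("wrist","w3.png"); R=np.array(s['tool_rot']); print(s['clock'],s['tool_pos'],s['force'],s['grip_width'],np.degrees(np.arctan2(R[1,1],R[0,1])))
print("tcp in corner frame",J.T@(np.array(s['tool_pos'])[:2]-C))
for l,z in (("power_brick",s['tool_pos'][2]+.03),("jig_stop",.038),("jig_fence",.038)):
  for r in spotter.masks_of("wrist",l)[:2]: print(l,r['conf'],np.round(r['xy']),rect(k,r['region'],z))
E
```

```text
6.7333 [0.5298 0.2052 0.1211] [ 0.2892 -0.3767 -1.6401] 0.04528591112620969 65.41419636289814
tcp in corner frame [-0.0542 -0.0677]
power_brick 0.64 [320. 275.] ((517.8411865234375, 211.91256713867188), (43.27638244628906, 82.66947937011719), 64.63845825195312)
jig_stop 0.94 [370. 119.] ((470.4739685058594, 263.9125671386719), (50.83279800415039, 20.183446884155273), 65.39751434326172)
jig_fence 0.91 [415. 187.] ((531.1861572265625, 271.0096740722656), (23.330942153930664, 143.66261291503906), 65.21834564208984)
```

View pics/w3.png

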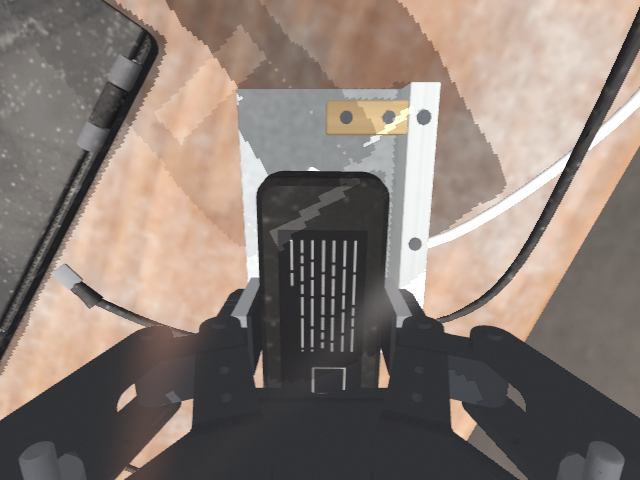

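The brick is held squarely, with its front end at row 172, about 13 mm short of the stop at (370,119), and 30 mm off the fence. Lowering.

Call:
jog_arm(offset=[[0, 0, -0.03], [0, 0, -0.06], [0, 0, -0.08], [0, 0, -0.092], [0, 0, -0.1], [0, 0, -0.103], [0, 0, -0.105], [0, 0, -0.1055], [0, 0, -0.1055]], angular=[[0, 0, 0], [0, 0, 0], [0, 0, 0], [0, 0, 0], [0, 0, 0], [0, 0, 0], [0, 0, 0], [0, 0, 0], [0, 0, 0]])

```text
clock: 7.68
tool_pos: [0.5301, 0.2063, 0.0167]
tool_rot: [[-0.91, 0.415, 0.001], [0.415, 0.91, 0.0], [-0.001, 0.001, -1.0]]
force: [0.3, 0.8, -1.9]
grip_width: 0.0451
gripper_force: 52.2
```

Call:
jog_arm(offset=[[0, 0, -0.0005], [0, 0, -0.001], [0, 0, -0.0015], [0, 0, -0.0015]], angular=[[0, 0, 0], [0, 0, 0], [0, 0, 0], [0, 0, 0]])

```text
clock: 8.02
tool_pos: [0.5296, 0.2062, 0.0144]
tool_rot: [[-0.91, 0.415, 0.0], [0.415, 0.91, 0.0], [-0.0, 0.0, -1.0]]
force: [-0.1, 0.5, -3.0]
grip_width: 0.0452
gripper_force: 52.2
```

Call:
jog_arm(offset=[[0, 0, -0.0005], [0, 0, -0.001], [0, 0, -0.0015], [0, 0, -0.0015]], angular=[[0, 0, 0], [0, 0, 0], [0, 0, 0], [0, 0, 0]])

```text
clock: 8.35
tool_pos: [0.5296, 0.2061, 0.0138]
tool_rot: [[-0.91, 0.415, 0.0], [0.415, 0.91, -0.0], [-0.0, 0.0, -1.0]]
force: [-5.3, -2.2, 10.6]
grip_width: 0.045
gripper_force: 54.0
```

Call:
jog_arm(offset=[[-0.002, 0.001, 0], [-0.0045, 0.002, 0], [-0.0065, 0.003, 0], [-0.0082, 0.0037, 0], [-0.0091, 0.0042, 0], [-0.0091, 0.0042, 0]], angular=[[0, 0, 0], [0, 0, 0], [0, 0, 0], [0, 0, 0], [0, 0, 0], [0, 0, 0]])

```text
clock: 8.85
tool_pos: [0.5217, 0.2106, 0.0138]
tool_rot: [[-0.91, 0.415, 0.003], [0.415, 0.91, 0.001], [-0.003, 0.002, -1.0]]
force: [3.2, -0.6, 6.8]
grip_width: 0.0454
gripper_force: 53.4
```

Call:
jog_arm(offset=[[-0.0009, 0.0004, 0], [-0.0018, 0.0008, 0], [-0.0018, 0.0008, 0]], angular=[[0, 0, 0], [0, 0, 0], [0, 0, 0]])

```text
clock: 9.1
tool_pos: [0.52, 0.2114, 0.0138]
tool_rot: [[-0.91, 0.415, 0.004], [0.415, 0.91, 0.001], [-0.003, 0.002, -1.0]]
force: [4.3, -2.3, 5.2]
grip_width: 0.0455
gripper_force: 53.4
```

Call:
jog_arm(offset=[[-0.0009, 0.0004, 0], [-0.0018, 0.0008, 0], [-0.0018, 0.0008, 0]], angular=[[0, 0, 0], [0, 0, 0], [0, 0, 0]])

```text
clock: 9.35
tool_pos: [0.5183, 0.2122, 0.0138]
tool_rot: [[-0.91, 0.415, 0.004], [0.415, 0.91, 0.001], [-0.003, 0.002, -1.0]]
force: [4.9, -2.3, 7.0]
grip_width: 0.0453
gripper_force: 53.4
```

Call:
jog_arm(offset=[[-0.0009, 0.0004, 0], [-0.0018, 0.0008, 0], [-0.0018, 0.0008, 0]], angular=[[0, 0, 0], [0, 0, 0], [0, 0, 0]])

```text
clock: 9.6
tool_pos: [0.5167, 0.2129, 0.0138]
tool_rot: [[-0.91, 0.415, 0.004], [0.415, 0.91, 0.001], [-0.003, 0.002, -1.0]]
force: [4.7, -1.9, 5.5]
grip_width: 0.0454
gripper_force: 53.3
```

Call:
jog_arm(offset=[[-0.0009, 0.0004, 0], [-0.0018, 0.0008, 0], [-0.0018, 0.0008, 0]], angular=[[0, 0, 0], [0, 0, 0], [0, 0, 0]])

```text
clock: 9.85
tool_pos: [0.5166, 0.213, 0.014]
tool_rot: [[-0.91, 0.414, 0.008], [0.414, 0.91, 0.0], [-0.007, 0.004, -1.0]]
force: [14.8, -10.6, -0.0]
grip_width: 0.0453
gripper_force: 52.5
```

Stop contact: 18 N along −y, with the brick down on the board. I'll release part-way and lift.

Call:
jog_arm(offset=[[0, 0, 0], [0, 0, 0], [0, 0, 0], [0, 0, 0], [0, 0, 0.01], [0, 0, 0.03], [0, 0, 0.06], [0, 0, 0.1], [0, 0, 0.14], [0, 0, 0.14]], angular=[[0, 0, 0], [0, 0, 0], [0, 0, 0], [0, 0, 0], [0, 0, 0], [0, 0, 0], [0, 0, 0], [0, 0, 0], [0, 0, 0], [0, 0, 0]], fingers=0.45)

```text
clock: 10.68
tool_pos: [0.5161, 0.2147, 0.1608]
tool_rot: [[-0.91, 0.414, 0.011], [0.415, 0.91, 0.003], [-0.008, 0.008, -1.0]]
force: [1.2, 0.2, 1.1]
grip_width: 0.0618
gripper_force: 0.0
```

```bash
python3 - <<'E'
from h import *
s,im,k=shoot("wrist","w4.png"); print(s['clock'],s['tool_pos'],s['force'],s['grip_width'])
for l,z in (("power_brick",.042),("jig_stop",.038),("jig_fence",.038)):
  for r in spotter.masks_of("wrist",l)[:2]:
    q=rect(k,r['region'],z); print(l,r['conf'],np.round(r['xy']),q,"corner frame",J.T@(np.array(q[0])/1000-C))
E
```

```text
10.6833 [0.5161 0.2147 0.1608] [1.153  0.1905 1.0514] 0.06176467519159187
power_brick 0.59 [320. 220.] ((515.2600708007812, 214.5854034423828), (45.02400588989258, 103.90863037109375), 64.83797454833984) corner frame [-0.0517 -0.0506]
jig_stop 0.87 [357. 144.] ((470.927490234375, 264.30157470703125), (49.120426177978516, 19.681211471557617), 65.50697326660156) corner frame [-0.025   0.0104]
jig_fence 0.67 [393. 224.] ((556.454345703125, 260.10894775390625), (22.159671783447266, 199.28350830078125), 65.51174926757812) corner frame [ 0.0068 -0.0691]
```

View pics/w4.png

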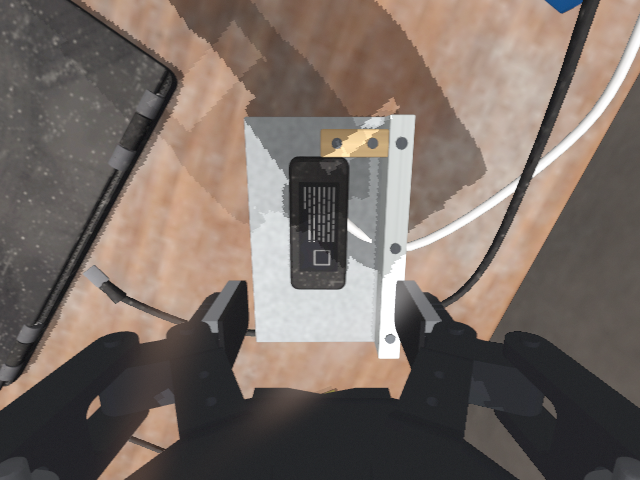

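The brick sits against the stop, (320,157) to (345,160), at about 28 mm from the fence at (393,224). Next I'll shut the fingers and turn the tool to a 45° lean for a diagonal push on the brick's near upper edge.

```bash
python3 - <<'E'
from h import *
from scipy.spatial.transform import Rotation as Ro
s=env.observe(); print(s['q'],s['tool_pos'])
a=np.radians(65.41); xj=np.array([np.cos(a),np.sin(a),0]); yj=np.array([-np.sin(a),np.cos(a),0]); z=np.array([0,0,1.])
R0=np.c_[yj,xj,-z]
d=(xj-z)/2**.5; R1=np.c_[(xj+z)/2**.5,-yj,d]; print(np.linalg.det(R1),R1)
print("rotvec",Ro.from_matrix(R1@R0.T).as_rotvec(degrees=True))
Z=Ro.from_rotvec([0,0,-90],degrees=True); print("tilt rv",np.degrees(Ro.from_matrix(R1@(Z.as_matrix()@R0).T).as_rotvec()))
e=np.r_[C,0]-.0747*xj-.047*yj+.042*z
print("edge",e,"d",d,"pre delta",e-.1*d-s['tool_pos'])
E
```

```text
[ 17.8014  26.0389  98.0693   0.0026  55.9536 -47.703 ] [0.5126 0.2134 0.1524]
0.9999999999999999 [[ 0.2942  0.9093  0.2942]
 [ 0.643  -0.4161  0.643 ]
 [ 0.7071 -0.     -0.7071]]
rotvec [ 46.6238  17.3485 -84.9232]
tilt rv [ 40.9189 -18.7255  -0.    ]
edge [0.5025 0.1952 0.042 ] d [ 0.2942  0.643  -0.7071] pre delta [-0.0396 -0.0825 -0.0397]
```

Call:
jog_arm(offset=[[-0.01, -0.02, 0.02], [-0.02, -0.04, 0.02], [-0.03, -0.06, 0.02], [-0.04, -0.08, 0.02], [-0.04, -0.083, 0.02], [-0.04, -0.083, 0.02], [-0.04, -0.083, 0.02], [-0.04, -0.083, 0.02], [-0.04, -0.083, 0.02], [-0.04, -0.083, 0.02], [-0.04, -0.083, 0.02], [-0.04, -0.083, 0.02], [-0.04, -0.083, 0], [-0.04, -0.083, -0.02], [-0.04, -0.083, -0.04], [-0.04, -0.083, -0.04], [-0.04, -0.083, -0.04], [-0.04, -0.083, -0.04], [-0.04, -0.083, -0.04], [-0.04, -0.083, -0.04]], angular=[[46.62, 17.35, -84.92], [46.62, 17.35, -84.92], [46.62, 17.35, -84.92], [46.62, 17.35, -84.92], [46.62, 17.35, -84.92], [46.62, 17.35, -84.92], [46.62, 17.35, -84.92], [46.62, 17.35, -84.92], [46.62, 17.35, -84.92], [46.62, 17.35, -84.92], [46.62, 17.35, -84.92], [46.62, 17.35, -84.92], [46.62, 17.35, -84.92], [46.62, 17.35, -84.92], [46.62, 17.35, -84.92], [46.62, 17.35, -84.92], [46.62, 17.35, -84.92], [46.62, 17.35, -84.92], [46.62, 17.35, -84.92], [46.62, 17.35, -84.92]], fingers=-1)

```text
clock: 12.55
tool_pos: [0.4737, 0.1306, 0.1137]
tool_rot: [[0.291, 0.91, 0.295], [0.644, -0.415, 0.643], [0.707, 0.003, -0.707]]
force: [0.8, -0.4, 0.8]
grip_width: -0.0
gripper_force: 0.0
```

```bash
python3 - <<'E'
from h import *
s,im,k=shoot("wrist","w5.png"); print(s['clock'],s['q'],s['tool_pos'],s['tool_rot'],s['force'],s['grip_width'])
xj,yj=J.T; d=np.r_[xj,-1]/2**.5
for r in spotter.masks_of("wrist","power_brick")[:1]:
    q=rect(k,r['region'],.042); print(r['conf'],q,J.T@(np.array(q[0])/1000-C))
e=np.r_[C-.0747*xj-.047*yj,.042]; v=e-s['tool_pos']; print("to edge",v,"along d",v@d, v-d*(v@d))
E
```

```text
12.55 [-12.4528  25.3203 124.2892  71.6935  46.7374 -47.4551] [0.4737 0.1306 0.1137] [[ 0.2913  0.91    0.295 ]
 [ 0.6441 -0.4145  0.6429]
 [ 0.7073  0.0027 -0.7069]] [ 0.8178 -0.4471  0.7931] -4.592694635492729e-05
0.74 ((512.993896484375, 206.631591796875), (57.96473693847656, 103.76351165771484), 64.26727294921875) [-0.0599 -0.0518]
to edge [ 0.0288  0.0647 -0.0717] along d 0.10073151092484242 [-0.0008 -0.0001 -0.0005]
```

View pics/w5.png

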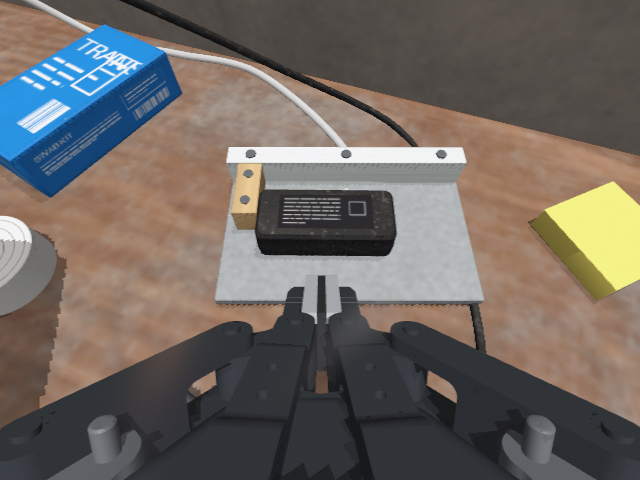

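The view is good: the tool is at 45°, the brick at (325,225) is against the stop at (248,195), and the fence lies behind at (345,155). Approaching the near upper edge.

Call:
jog_arm(offset=[[0.01, 0.022, -0.024], [0.018, 0.04, -0.044], [0.0235, 0.052, -0.0575], [0.026, 0.0575, -0.0635], [0.027, 0.06, -0.066], [0.027, 0.06, -0.066]], angular=[[0, 0, 0], [0, 0, 0], [0, 0, 0], [0, 0, 0], [0, 0, 0], [0, 0, 0]])

```text
clock: 13.15
tool_pos: [0.5001, 0.1907, 0.0469]
tool_rot: [[0.292, 0.91, 0.294], [0.644, -0.415, 0.643], [0.707, 0.001, -0.707]]
force: [0.5, 0.7, 0.2]
grip_width: -0.0001
gripper_force: 0.0
```

Call:
jog_arm(offset=[[0.0006, 0.0013, -0.0014], [0.0012, 0.0026, -0.0028], [0.0015, 0.0032, -0.0035], [0.0018, 0.0039, -0.0042], [0.0018, 0.0039, -0.0042]], angular=[[0, 0, 0], [0, 0, 0], [0, 0, 0], [0, 0, 0], [0, 0, 0]])

```text
clock: 13.57
tool_pos: [0.5021, 0.1943, 0.0428]
tool_rot: [[0.293, 0.91, 0.295], [0.644, -0.415, 0.643], [0.707, 0.001, -0.707]]
force: [0.2, 0.3, -0.5]
grip_width: -0.0001
gripper_force: 0.0
```

Call:
jog_arm(offset=[[0.0008, 0.0018, -0.001], [0.0016, 0.0036, -0.001], [0.0025, 0.0055, -0.001], [0.0033, 0.0073, -0.001], [0.0041, 0.0091, -0.001], [0.0041, 0.0091, -0.001]], angular=[[0, 0, 0], [0, 0, 0], [0, 0, 0], [0, 0, 0], [0, 0, 0], [0, 0, 0]])

```text
clock: 14.07
tool_pos: [0.5065, 0.2036, 0.0421]
tool_rot: [[0.292, 0.91, 0.295], [0.643, -0.415, 0.643], [0.708, 0.002, -0.707]]
force: [-1.3, -3.5, 5.4]
grip_width: -0.0001
gripper_force: 3.5
```

Call:
jog_arm(offset=[[0.0006, 0.0018, 0], [0.0012, 0.0038, 0], [0.002, 0.0058, 0], [0.0026, 0.0076, 0], [0.0032, 0.0095, 0], [0.0032, 0.0095, 0]], angular=[[0, 0, 0], [0, 0, 0], [0, 0, 0], [0, 0, 0], [0, 0, 0], [0, 0, 0]])

```text
clock: 14.57
tool_pos: [0.5103, 0.2128, 0.0421]
tool_rot: [[0.293, 0.909, 0.296], [0.643, -0.416, 0.642], [0.707, 0.003, -0.707]]
force: [1.2, -4.3, 4.5]
grip_width: 0.0001
gripper_force: 2.8
```

Call:
jog_arm(offset=[[0.0007, 0.0018, 0], [0.0014, 0.0036, 0], [0.0021, 0.0054, 0], [0.0028, 0.0067, 0], [0.0028, 0.0067, 0]], angular=[[0, 0, 0], [0, 0, 0], [0, 0, 0], [0, 0, 0], [0, 0, 0]])

```text
clock: 14.98
tool_pos: [0.5133, 0.2192, 0.0421]
tool_rot: [[0.293, 0.909, 0.297], [0.643, -0.417, 0.642], [0.707, 0.003, -0.707]]
force: [2.6, -6.6, 5.6]
grip_width: 0.0002
gripper_force: 3.9
```

Call:
jog_arm(offset=[[0.0004, 0.0009, 0], [0.0008, 0.0018, 0], [0.0008, 0.0018, 0]], angular=[[0, 0, 0], [0, 0, 0], [0, 0, 0]])

```text
clock: 15.23
tool_pos: [0.5141, 0.2208, 0.0421]
tool_rot: [[0.293, 0.909, 0.297], [0.644, -0.417, 0.642], [0.707, 0.003, -0.707]]
force: [0.7, -7.9, 6.6]
grip_width: -0.0001
gripper_force: 4.4
```

Call:
jog_arm(offset=[[0.0004, 0.0009, 0], [0.0008, 0.0018, 0], [0.0008, 0.0018, 0]], angular=[[0, 0, 0], [0, 0, 0], [0, 0, 0]])

```text
clock: 15.48
tool_pos: [0.5145, 0.2215, 0.0418]
tool_rot: [[0.294, 0.908, 0.297], [0.644, -0.418, 0.64], [0.706, 0.003, -0.709]]
force: [-7.5, -24.0, 14.9]
grip_width: 0.0003
gripper_force: 13.8
```

Fence contact, 25 N, at x = −45.8 mm as expected. I'll check the seating.

```bash
python3 - <<'E'
from h import *
s,im,k=shoot("wrist"); print(s['clock'],s['force'],s['tool_pos'])
cv2.imwrite("pics/w6.png",cv2.resize(im[60:330,170:500],None,fx=2.2,fy=2.2,interpolation=cv2.INTER_CUBIC))
# fit brick: project the expected seated top corners
for p in ((0,0),(-46,0),(-46,-105),(0,-105)): print(p,proj(k,np.r_[C+J@(np.array(p)/1000),.042]))
for l,z in (("power_brick",.042),("jig_stop",.038)):
  for r in spotter.masks_of("wrist",l)[:1]:
    q=rect(k,r['region'],z); print(l,r['conf'],q,J.T@(np.array(q[0])/1000-C))
E
```

```text
15.4833 [ -7.4861 -23.9723  14.865 ] [0.5145 0.2215 0.0418]
(0, 0) [224.6883 210.0217]
(-46, 0) [210.5584 297.6548]
(-46, -105) [451.25   297.2488]
(0, -105) [434.1117 209.8623]
jig_stop 0.88 ((472.3749694824219, 259.2593994140625), (55.97541427612305, 26.26158905029297), 66.01115417480469) [-0.029  0.007]
```

View pics/w6.png

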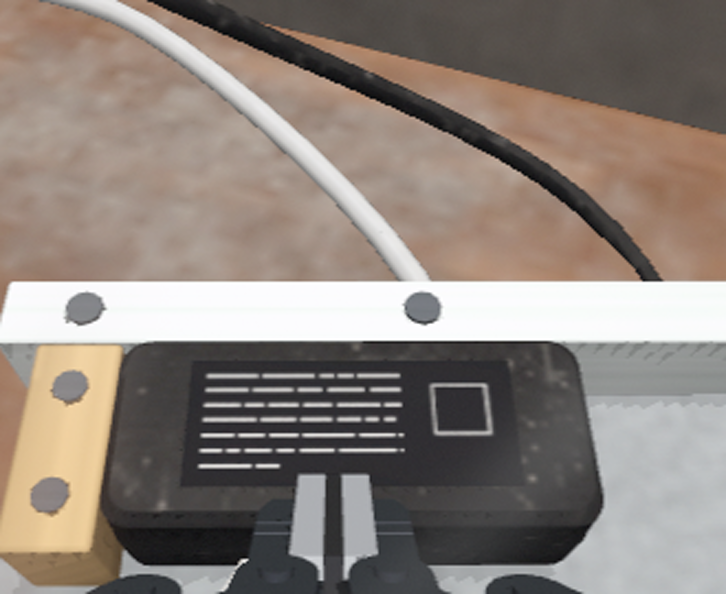

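Seated: the long side is flush along the fence, the left end is up against the stop with no gap (crop (118,430)), and the fingers press on the near upper edge at (335,500). I'll even out the downward part of the push and hold.

Call:
jog_arm(offset=[[0, 0, -0.0003], [0, 0, -0.0006], [0, 0, -0.0006], [0, 0, -0.0006], [0, 0, -0.0006], [0, 0, -0.0006]], angular=[[0, 0, 0], [0, 0, 0], [0, 0, 0], [0, 0, 0], [0, 0, 0], [0, 0, 0]])

```text
clock: 16.13
tool_pos: [0.5146, 0.2215, 0.0417]
tool_rot: [[0.294, 0.908, 0.298], [0.644, -0.418, 0.641], [0.706, 0.003, -0.708]]
force: [-9.7, -25.5, 21.0]
grip_width: -0.0002
gripper_force: 16.7
```

```bash
python3 -c "
from h import *
s=env.observe(); print(s['clock'],s['force'],s['tool_pos']); print(env.finish_job())"
```

```text
16.1333 [ -9.7477 -25.4618  20.9535] [0.5146 0.2215 0.0417]
the job is handed in; nothing more can be done
None
```

I handed the job in at 16.1 s: the brick lies flat in the jig, flush with the fence and against the stop, and the arm is still holding it with a diagonal push of about 27 N toward the fence and 21 N down.

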